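# Drive the worn pivot pin out of a microscope bracket

## Task

Take the orange-handled drift from its blue stand and push it straight down the bore of the white microscope bracket, driving out the brass pin so that it drops into the green tray; go on until the drift's collar seats on the bracket, and hold it pressed home there with about 15 N for over half a second, never pressing with more than 25 N. Then pull the drift out and put it back upright in its stand, collar down on the block. Touch the pin only with the drift, and leave the loupe, the dish and the jar alone.

Things in the scene. Friction and masses are not known exactly. Their poses are not given: they have to be found in the camera images.
- fixture: Fixed bench fixture with all it carries (bracket included): grey base plate 130 x 130 x 6 mm, origin at the centre of its underside on the table, z up; the bore's vertical axis passes through the origin. Green catch tray under the bore, 84 x 78 mm outside, walls 3 mm, floor top at 9 mm, rim at 24 mm. Two pillars at y = +51 and -51 mm carry the bracket on jack screws.
- bore (a point): Point on the bore's axis 58 mm above the table. White rigid bracket: block 52 x 52 x 44 mm, through bore 13 mm diameter, mouth chamfered 1 mm; wings in y to +-60 mm, nothing above its flat top. The height set by the jack screws is not measured, this point does not follow it: the top is anywhere from 102 to 124 mm, the underside 58 to 80 mm, above the table.
- pin: Brass pin stuck in the bore, 12 mm diameter, 38 mm long, 36 g, origin at its centre, z along its axis, centre 77 to 79 mm above the table at the start. Four spring plungers low in the bore hold it: it slides under about 4 to 12 N and comes free when its upper end is about 6 mm above the bracket's underside, some 8 mm before the drift's collar is home.
- drift: Drift rod, 120 g, round about its z axis (up). Origin at the centre of the collar's underside. Below: steel rod 9 mm diameter, 46 mm long. Collar 26 mm diameter, 6 mm thick, on top of it an orange handle 20 mm diameter from 6 to 52 mm above the origin (grip it there, squarely, around 30 mm). With the collar seated on the bracket the tip stands 2 mm out below the bore.
- drift_tip (a point): Centre of the flat lower end of the drift rod, 46 mm below the drift's origin; axes as the drift's.
- stand: Fixed blue stand block 70 x 70 mm, 60 mm high, on a black foot 90 x 90 x 6 mm; origin at the centre of its underside on the table. Vertical hole 15 mm diameter at its centre, with a 3 mm chamfer. The drift starts standing in it, its collar resting on the block's top.
- loupe: Bystander: magnifier with a clear foot and black top, 44 mm diameter, 40 mm high, origin at the centre of its underside.
- dish: Bystander: closed seed dish, 94 mm diameter, 17 mm high, origin at the centre of its underside.
- jar: Bystander: amber jar, 52 mm diameter, 75 mm high, origin at the centre of its underside.
Things that resemble listed ones, but are neither listed nor needed, are in the scene too. There is more than one size of the drift; the job needs the middle-sized.

How it is judged:
By the outcome, as a careful person would: the job done as asked, in the order asked, and still so for the second after the job is handed in, with the robot touching nothing.
It also fails if it takes over 72 s, if anything falls off the work surface, if the arm or the gripper's body presses on something with over 40 N, if the wrist force passes 120 N, or if a joint passes its speed limit or range.

## Robot

A 6-joint arm with a two-finger parallel gripper is mounted at the origin on the work surface. World frame = base frame: x ahead of the robot, y to its left, z up, the work surface at z = 0. Lengths are in m, angles in rad, forces in N, time in s.
With the tool pointing down it reaches from about 0.3 to 0.775 m from the base axis. Payload 14.6 kg.
Tool frame: the origin (TCP) lies on the centre line of the jaws, within the pads' length; the fingertips stand 19 mm ahead of it and the grasp point (between the pads) is the TCP; y points along the fingers, x is the direction in which the jaws open and shut, and the axes are right-handed (so a half turn about y gives the same grasp; the last joint's range is limited). The gripper opens to 94 mm and grips with 3 to 60 N. Pads are 16 mm wide; open, the fingers measure 119 mm over their backs; the gripper's body (75 mm by 177 mm) begins 78 mm behind the grasp point.
Start: joints at [1.137, 0.3, 1.521, -0, 1.321, -0.067], TCP at [0.197, 0.513, 0.224] pointing down, gripper open.
Joint ranges: [-3.03, 3.03], [-0.79, 2.21], [0.23, 2.52], [-1.04, 4.18], [0, 3.07], [-2.55, 2.55]. Speed limits (rad/s): [2.22, 2.22, 2.57, 3.14, 3.14, 3.14].

## Interface

Orientations are given as [roll, pitch, yaw] about the fixed x, y, z axes, in that order (R = Rz(yaw) Ry(pitch) Rx(roll)).
In Python, from station import get_obs, cams, workorder gives the robot as it stands.
- The arm moves only by the shell command python3 -m handwheel 'ROWS' [FORCE]. ROWS is JSON, a list of rows, each an object of numbers: "fingers": the opening, from -1 (shut) to 1 (fully open); "x", "y", "z": the shift along the tool's x, y, z in m; "spin": the turn about the tool's y in degrees. In form: [{"fingers": .., "x": .., "y": .., "z": .., "spin": ..}, ...]. A call has exactly 10 rows; each row is the pose to reach, as a shift and turn from the pose commanded when the call began, along the tool's axes at that moment; what a row does not reach only later rows make up. A row lasts 1/10 s, in which the tool goes at most 50 mm and 8.59 degrees, less where a joint would pass 70% of its speed; a pose out of reach is approached as far as the arm can. A call with a gripper value outside its range is refused whole. The fingers move at their own pace and stop on an object; FORCE is the grip in N (left out, the last holds). Time passes only in rows, so rows that repeat a pose let the fingers close, or fill a call up. It gives the time, the measured TCP pose, the force and the opening at its end, in the units of the state.
- get_obs(): the state, without advancing time (a new reading comes with each control period).
- cams.camera(name): name is "side" or "top"; returns (picture, depth): 384x512x3 uint8, red, green, blue; 384x512 float32, m along the optical axis (not along the pixel's ray), 0 where there is no reading.
- cams.get_calibration(name): a dict with "fx", "fy", "cx", "cy" (pixels), "dist" ([k1, k2, p1, p2, k3] as OpenCV has them; the pictures are not rectified), "view" (4x4, takes a point from world to camera coordinates). Camera axes: x right, y down, z forward; pixel columns grow to the right and rows downward; lengths in m; the calibration is good to about 2 mm. A picture is of the moment at which its call begins. get_calibration takes no time and is no camera call.
- workorder.hand_in(): hands the job in, once; it reports no verdict.
The state is a dict: "time_s": time; "qpos": joint angles; "joint_vel": joint speeds; "tau": joint torques, N m; "ee_pos": TCP position; "eef_rot": TCP orientation; "force": force on the tool from outside, world axes, zero at the start; "moment": the same for the moment, N m; "grip_width": finger opening in m.
Only numpy, scipy, OpenCV 4.12 (cv2) and the standard library are available. Lean on these libraries where they do the work, as an engineer would, in place of code of your own. Each camera call takes 0.05 s, during which the arm holds its last target. There are 200 camera calls.

## Working session

There is one attempt and no reset: what is moved stays moved. The work goes in short steps, Python scripts to look and compute and a shell command to move; the robot and the scene stay as the last step left them, time stands still between calls to the robot, and variables do not carry over. Pictures are saved under pics/ and viewed, about 8 in all and at most 12, crops included, and the job is handed in when it is done.

```bash
mkdir -p pics; ls; python3 - <<'E'
from station import get_obs, cams
import cv2,numpy as np
o=get_obs()
for k in o: print(k,np.round(o[k],4))
for n in ("side","top"):
    p,d=cams.camera(n); cv2.imwrite(f"pics/{n}0.png",p[:,:,::-1]); np.save(f"pics/{n}0.npy",d)
    c=cams.get_calibration(n); print(n,c)
E
```

```text
pics
time_s 0.0
qpos [ 1.1374  0.3005  1.5216 -0.      1.3207 -0.0666]
joint_vel [-0.0004 -0.0005 -0.0006  0.0009  0.002   0.0003]
tau [-2.80000e-03 -5.31793e+01 -3.52741e+01  7.07000e-02  2.44000e-02
 -1.00000e-04]
ee_pos [0.1971 0.5132 0.2239]
eef_rot [-1.5707e+00  1.2000e-03  1.2040e+00]
force [0.4691 0.3881 0.0528]
moment [-0.0268  0.0402  0.0009]
grip_width 0.0939
side {'fx': 423.6907978862385, 'fy': 423.6907978862385, 'cx': 254.027847441451, 'cy': 190.67277662838578, 'dist': array([-0.02612407,  0.        ,  0.        ,  0.        ,  0.        ]), 'view': array([[ 0.98226505, -0.18736689,  0.00700145, -0.54127438],
       [-0.09680592, -0.53877384, -0.83686998,  0.13221735],
       [ 0.16057392,  0.82135035, -0.54735694,  0.77695368],
       [ 0.        ,  0.        ,  0.        ,  1.        ]])}
top {'fx': 375.7602759208688, 'fy': 375.7602759208688, 'cx': 255.24977839762605, 'cy': 189.78244840940837, 'dist': array([0.01022472, 0.        , 0.        , 0.        , 0.        ]), 'view': array([[-0.0260426 , -0.99908783,  0.03384223, -0.01331867],
       [-0.98723521,  0.02038306, -0.15795941,  0.58153227],
       [ 0.15712552, -0.03752391, -0.98686551,  0.89731598],
       [ 0.        ,  0.        ,  0.        ,  1.        ]])}
```

View pictures.

View pics/side0.png

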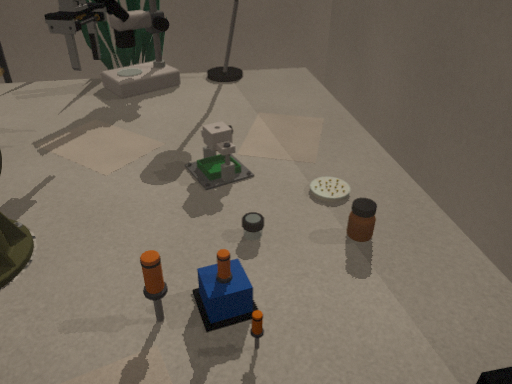

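View pics/top0.png

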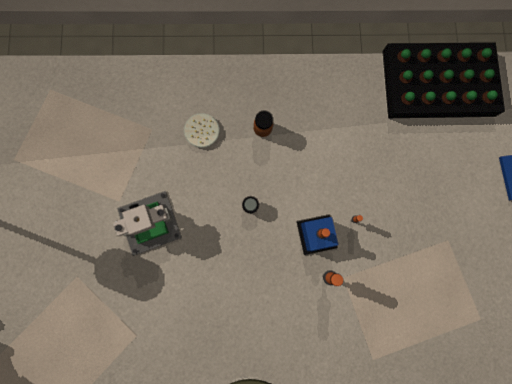

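Side view: fixture at (220,165), stand (225,293) with a drift at (224,265); other orange drifts at (152,275) (large) and (257,323) (small). Top view: fixture (150,225), stand (318,235); drifts at (325,233), (334,280) and (357,219). The one in the blue stand is of middle size and so fits. I'll confirm that in an enlarged crop and measure.

```bash
cat > h.py <<'E'
import numpy as np,cv2
from station import cams
def cal(n):
    c=cams.get_calibration(n); K=np.array([[c['fx'],0,c['cx']],[0,c['fy'],c['cy']],[0,0,1]]); return K,np.array(c['dist']),np.array(c['view'])
def world(n,d):
    K,D,V=cal(n); h,w=d.shape
    uv=np.stack(np.meshgrid(np.arange(w),np.arange(h)),-1).reshape(-1,1,2).astype(float)
    r=cv2.undistortPoints(uv,K,D).reshape(h,w,2)
    P=np.concatenate([r,np.ones((h,w,1))],-1)*d[...,None]
    return (P-V[:3,3])@V[:3,:3]
def tri(us,ut):
    P=[];q=[]
    for n,u in(("side",us),("top",ut)):
        K,D,V=cal(n); P.append(V[:3]); q.append(cv2.undistortPoints(np.array([[u]],float),K,D).reshape(2,1))
    X=cv2.triangulatePoints(P[0],P[1],q[0],q[1]); return (X[:3]/X[3]).ravel()
def proj(n,X):
    K,D,V=cal(n); return cv2.projectPoints(np.array(X,float).reshape(-1,1,3),V[:3,:3],V[:3,3],K,D)[0].reshape(-1,2)
E
python3 - <<'E'
from h import *
im={n:cv2.imread(f"pics/{n}0.png") for n in("side","top")}
W={n:world(n,np.load(f"pics/{n}0.npy")) for n in im}
f=lambda a:np.round(a,4)
for n in im:
    hsv=cv2.cvtColor(im[n],cv2.COLOR_BGR2HSV); w=W[n]; z=w[...,2]
    reach=(np.abs(w[...,0])<1)&(np.abs(w[...,1])<1)&(z<.3)
    b=cv2.inRange(hsv,(105,120,30),(130,255,255))>0
    xs=(b&reach&(z>.055)&(z<.066)&(w[...,0]<.9)); p=w[xs]
    p=p[np.linalg.norm(p[:,:2]-np.median(p[:,:2],0),axis=1)<.06]
    print(n,"stand top n",len(p),"z",f(np.median(p[:,2])),"rect",cv2.minAreaRect(p[:,:2].astype(np.float32)))
    o=(cv2.inRange(hsv,(3,150,60),(16,255,255))>0)&reach
    k,l,s,c=cv2.connectedComponentsWithStats(o.astype(np.uint8))
    for i in range(1,k):
        if s[i,4]>15: q=w[l==i]; print(" orange",f(c[i]),s[i],f(np.median(q,0)),"z",f(np.percentile(q[:,2],[2,98])))
    cyl=(z>.095)&(z<.13)&reach
    g=(hsv[...,1]<60)&cyl; k,l,s,c=cv2.connectedComponentsWithStats(g.astype(np.uint8))
    for i in range(1,k):
        if s[i,4]>60: q=w[l==i]; print(" white",f(c[i]),s[i],f(np.median(q,0)),cv2.minAreaRect(q[:,:2].astype(np.float32)))
a=cv2.resize(im['side'][220:350,120:290],None,fx=3,fy=3,interpolation=2)
b=cv2.resize(im['side'][110:190,180:260],None,fx=4.875,fy=4.875,interpolation=2)[:390,:280]
t=cv2.resize(im['top'][185:265,105:195],None,fx=390/80,fy=390/80,interpolation=2)
cv2.imwrite("pics/crop1.png",cv2.resize(np.hstack([a[:,:510]]),None,fx=1,fy=1))
cv2.imwrite("pics/crop2.png",np.hstack([cv2.resize(im['side'][115:185,180:260],(440,385),interpolation=2),cv2.resize(im['top'][190:260,115:180],(357,385),interpolation=2)]))
E
```

```text
side stand top n 1206 z 0.0605 rect ((0.4668045938014984, -0.18715161085128784), (0.06885910779237747, 0.07165274769067764), 9.82909870147705)
 orange [360.0283 226.8867] [348 213  27  28 353] [ 0.7436 -0.0738  0.0371] z [0.0058 0.0554]
 orange [222.8411 253.8318] [217 249  13  11 107] [ 0.4664 -0.1888  0.1124] z [0.1075 0.1141]
 orange [149.6349 257.7386] [140 250  20  16 241] [ 0.3624 -0.2046  0.1356] z [0.1298 0.1374]
 orange [223.4406 268.9356] [218 260  12  19 202] [ 0.4657 -0.1942  0.0863] z [0.0687 0.1033]
 orange [153.1918 279.4224] [142 264  22  30 464] [ 0.3628 -0.212   0.0996] z [0.0751 0.123 ]
 orange [256.6782 314.4713] [252 310  11  10  87] [ 0.5015 -0.2799  0.0753] z [0.0061 0.0775]
 orange [256.4194 326.8226] [252 320  10  15 124] [ 0.499  -0.286   0.0553] z [0.0418 0.0688]
 white [157.4262  52.6557] [154  48   8  10  61] [0.369  0.9472 0.1118] ((0.3674677312374115, 0.9484797120094299), (0.020405428484082222, 0.025065859779715538), 76.3954086303711)
 white [217.5737 131.7701] [203 121  30  23 509] [0.5074 0.2283 0.1164] ((0.5135844349861145, 0.2447616159915924), (0.06396915763616562, 0.057694047689437866), 17.073488235473633)
top stand top n 671 z 0.0594 rect ((0.46870318055152893, -0.18395815789699554), (0.06968788802623749, 0.06852242350578308), 9.989937782287598)
 orange [256.5897 127.9231] [254 121   9  11  39] [ 0.7438 -0.0332  0.0446] z [0.0202 0.0516]
 orange [357.1333 218.2667] [353 216  10   6  45] [ 0.502  -0.2733  0.0725] z [0.04   0.0764]
 orange [323.4878 232.622 ] [318 229  12   8  82] [ 0.4677 -0.1802  0.11  ] z [0.0673 0.1135]
 orange [333.8506 278.6437] [326 272  17  14 174] [ 0.3643 -0.1929  0.1333] z [0.0775 0.1371]
 white [137.6783 218.3027] [123 203  31  31 631] [0.51   0.2455 0.1187] ((0.5127478241920471, 0.25022009015083313), (0.062296062707901, 0.05901727080345154), 18.70984649658203)
```

View pics/crop1.png

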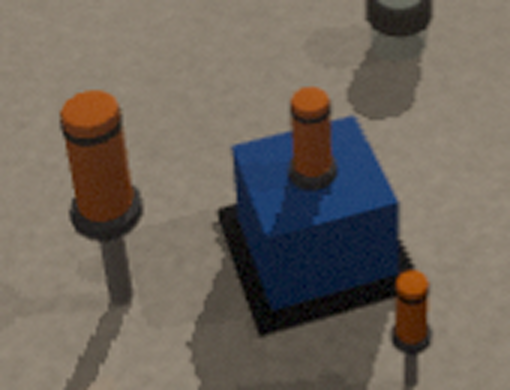

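View pics/crop2.png

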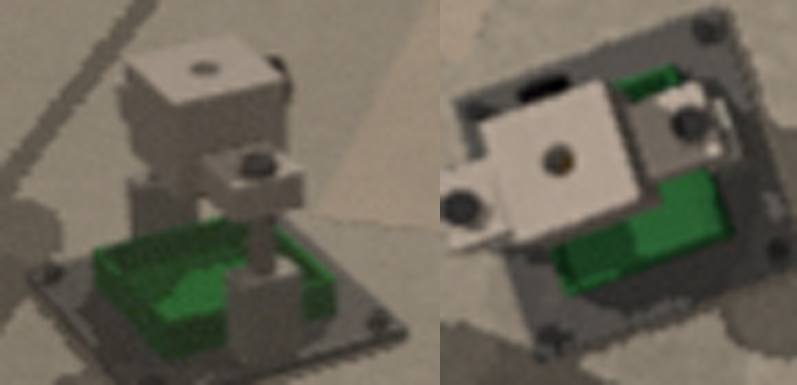

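The crops confirm it: three orange drifts, and the one standing in the blue block (side 224,265) lies between the large and small ones in size. The bore mouth is at side ≈(217.3,127.4) and top ≈(136.5,219.1). Next I work out the targets from both views.

```bash
cat >> h.py <<'E'
def shift(A,B,yaw=1.204):
    d=np.array(B)-np.array(A); c,s=np.cos(yaw),np.sin(yaw)
    return np.round([d[0]*c+d[1]*s,-d[2],-d[0]*s+d[1]*c],4)
E
python3 - <<'E'
from h import *
f=lambda a:np.round(a,4)
im={n:cv2.imread(f"pics/{n}0.png") for n in("side","top")}
W={n:world(n,np.load(f"pics/{n}0.npy")) for n in im}
print("bore tri",f(tri((217.3,127.4),(136.5,219.1))))
for n,x,y in(("side",222.8,253.8),("top",324.2,232.3)): print(n,"handle", f(W[n][int(y)-2:int(y)+3,int(x)-2:int(x)+3].reshape(-1,3).mean(0)))
print("handle top tri",f(tri((222.8,253.8),(325,232.6))))
for n in im:
    w=W[n]; m=(np.hypot(w[...,0]-.51,w[...,1]-.245)<.06)&(abs(w[...,2]-.1175)<.012)
    z=np.median(w[m][:,2]); 
    h=np.histogram(w[m][:,2],bins=12,range=(.105,.13)); print(n,h[0],f(h[1]))
    m&=abs(w[...,2]-z)<.003; q=w[m]; print(n,"top",len(q),f(z),cv2.minAreaRect(q[:,:2].astype(np.float32)))
    u=(217,127) if n=="side" else (136,219)
    print(" bore px",f(np.median(w[u[1]-4:u[1]+5,u[0]-4:u[0]+5].reshape(-1,3),0)))
    m=(abs(w[...,0]-.51)<.12)&(abs(w[...,1]-.245)<.12)&(abs(w[...,2]-.006)<.002); 
    print(" base",cv2.minAreaRect(w[m][:,:2].astype(np.float32)))
p=np.array([.1971,.5132,.2239]); print(shift(p,[.4675,-.186,.2239]),shift([.4675,-.186,.2],[.511,.2455,.2]))
E
```

```text
bore tri [0.5086 0.2463 0.1184]
side handle [ 0.4655 -0.1872  0.1128]
top handle [ 0.4688 -0.1807  0.1112]
handle top tri [ 0.4673 -0.1836  0.1078]
side [ 15  26  22  28  29  32  49 176  13   0   0   0] [0.105  0.1071 0.1092 0.1112 0.1133 0.1154 0.1175 0.1196 0.1217 0.1238
 0.1258 0.1279 0.13  ]
side top 254 0.1195 ((0.5124205946922302, 0.24531151354312897), (0.06067176163196564, 0.056352101266384125), 19.57915496826172)
 bore px [0.5088 0.248  0.1205]
 base ((0.540691077709198, 0.24302378296852112), (0.19493484497070312, 0.15203768014907837), 17.315244674682617)
top [  7  16  12  14  24  95 230 174  23   2   0   0] [0.105  0.1071 0.1092 0.1112 0.1133 0.1154 0.1175 0.1196 0.1217 0.1238
 0.1258 0.1279 0.13  ]
top top 498 0.1189 ((0.5136237144470215, 0.24727152287960052), (0.06203087419271469, 0.05231248959898949), 19.24941062927246)
 bore px [0.5092 0.2499 0.118 ]
 base ((0.511753499507904, 0.24923363327980042), (0.2353609949350357, 0.2302527278661728), 0.17073622345924377)
[-0.5557 -0.     -0.5032] [ 0.4184 -0.      0.1141]
```

```bash
python3 -m handwheel '[{"fingers":0.2,"x":-0.02,"y":0,"z":-0.018,"spin":0},{"fingers":0.2,"x":-0.05,"y":0,"z":-0.045,"spin":0},{"fingers":0.2,"x":-0.08,"y":0,"z":-0.072,"spin":0},{"fingers":0.2,"x":-0.11,"y":0,"z":-0.1,"spin":0},{"fingers":0.2,"x":-0.14,"y":0,"z":-0.127,"spin":0},{"fingers":0.2,"x":-0.17,"y":0,"z":-0.154,"spin":0},{"fingers":0.2,"x":-0.2,"y":0,"z":-0.181,"spin":0},{"fingers":0.2,"x":-0.23,"y":0,"z":-0.208,"spin":0},{"fingers":0.2,"x":-0.26,"y":0,"z":-0.235,"spin":0},{"fingers":0.2,"x":-0.29,"y":0,"z":-0.262,"spin":0}]' 20
python3 -m handwheel '[{"fingers":0.2,"x":-0.03,"y":0,"z":-0.027,"spin":0},{"fingers":0.2,"x":-0.06,"y":0,"z":-0.054,"spin":0},{"fingers":0.2,"x":-0.09,"y":0,"z":-0.081,"spin":0},{"fingers":0.2,"x":-0.12,"y":0,"z":-0.108,"spin":0},{"fingers":0.2,"x":-0.15,"y":0,"z":-0.135,"spin":0},{"fingers":0.2,"x":-0.18,"y":0,"z":-0.163,"spin":0},{"fingers":0.2,"x":-0.21,"y":0,"z":-0.19,"spin":0},{"fingers":0.2,"x":-0.24,"y":0,"z":-0.217,"spin":0},{"fingers":0.2,"x":-0.265,"y":0,"z":-0.24,"spin":0},{"fingers":0.2,"x":-0.265,"y":0,"z":-0.24,"spin":0}]'
```

```text
time_s: 1.1
ee_pos: [0.338, 0.1472, 0.2245]
eef_rot: [-1.571, -0.0, 1.204]
force: [0.9, 0.2, 0.3]
grip_width: 0.0564
time_s: 2.1
ee_pos: [0.4672, -0.1875, 0.2236]
eef_rot: [-1.57, 0.0, 1.201]
force: [-0.2, 0.6, -0.7]
grip_width: 0.056
```

```bash
python3 -m handwheel '[{"fingers":0.2,"x":0,"y":0.02,"z":0,"spin":0},{"fingers":0.2,"x":0,"y":0.04,"z":0,"spin":0},{"fingers":0.2,"x":0,"y":0.06,"z":0,"spin":0},{"fingers":0.2,"x":0,"y":0.07,"z":0,"spin":0},{"fingers":0.2,"x":0,"y":0.08,"z":0,"spin":0},{"fingers":0.2,"x":0,"y":0.08,"z":0,"spin":0},{"fingers":0.2,"x":0,"y":0.08,"z":0,"spin":0},{"fingers":0.2,"x":0,"y":0.08,"z":0,"spin":0},{"fingers":0.2,"x":0,"y":0.08,"z":0,"spin":0},{"fingers":0.2,"x":0,"y":0.08,"z":0,"spin":0}]'
python3 - <<'E'
from h import *
from station import get_obs
p=get_obs()['ee_pos']; print(p)
o=[]
for n in("side","top"):
    a,d=cams.camera(n); a=a[:,:,::-1].copy(); u=proj(n,[p,[p[0],p[1],p[2]+.019*-1]]); print(n,u)
    x,y=u[0].astype(int); o.append(cv2.resize(a[y-60:y+60,x-60:x+60],(390,390),interpolation=2))
cv2.imwrite("pics/g1.png",np.hstack(o))
E
```

```text
time_s: 3.1
ee_pos: [0.4669, -0.1848, 0.1448]
eef_rot: [-1.571, 0.0, 1.204]
force: [-1.2, -0.5, -0.2]
grip_width: 0.0564
[ 0.46693512 -0.18478246  0.14483457]
side [[221.97996134 235.25720824]
 [222.42308089 245.18219895]]
top [[329.13483277 232.08260621]
 [327.22700707 232.47460128]]
```

View pics/g1.png

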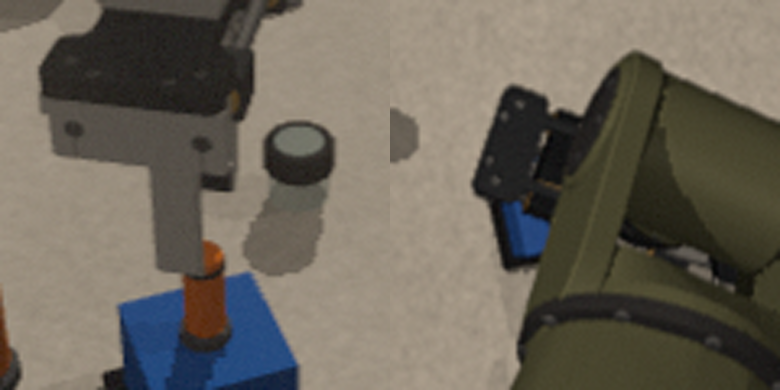

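```bash
python3 - <<'E'
from h import *
p=np.array([.4669,-.1848,.1258]); xt=np.array([.3586,.9335,0]); zt=np.array([-.9335,.3586,0])
for r in(.028,.044,.05,.059): print(r,proj("side",[p-r*xt-.008*zt,p-r*xt+.008*zt]).round(1).tolist())
print(proj("side",[[.467,-.1848,.112],[.4655,-.1848,.112],[.467,-.188,.112]]))
E
```

```text
0.028 [[223.2, 258.4], [212.4, 257.0]]
0.044 [[220.5, 266.1], [209.4, 264.6]]
0.05 [[219.4, 269.0], [208.3, 267.5]]
0.059 [[217.8, 273.5], [206.6, 272.0]]
[[222.7813362  252.20539704]
 [221.7930587  252.32418121]
 [223.05197194 253.60549422]]
```

Side view: the finger straddles the handle (207,255 in the crop), laterally within about 1 px. By the side camera the handle is about 2 mm further towards -y. I'll shift by half that, descend and grip.

```bash
python3 -m handwheel '[{"fingers":0.2,"x":-0.0015,"y":0.015,"z":-0.0005,"spin":0},{"fingers":0.2,"x":-0.0015,"y":0.03,"z":-0.0005,"spin":0},{"fingers":0.2,"x":-0.0015,"y":0.045,"z":-0.0005,"spin":0},{"fingers":0.2,"x":-0.0015,"y":0.053,"z":-0.0005,"spin":0},{"fingers":0.2,"x":-0.0015,"y":0.053,"z":-0.0005,"spin":0},{"fingers":-1,"x":-0.0015,"y":0.053,"z":-0.0005,"spin":0},{"fingers":-1,"x":-0.0015,"y":0.053,"z":-0.0005,"spin":0},{"fingers":-1,"x":-0.0015,"y":0.053,"z":-0.0005,"spin":0},{"fingers":-1,"x":-0.0015,"y":0.053,"z":-0.0005,"spin":0},{"fingers":-1,"x":-0.0015,"y":0.053,"z":-0.0005,"spin":0}]' 20
python3 -m handwheel '[{"fingers":-1,"x":0,"y":0,"z":0,"spin":0},{"fingers":-1,"x":0,"y":0,"z":0,"spin":0},{"fingers":-1,"x":0,"y":0,"z":0,"spin":0},{"fingers":-1,"x":0,"y":0,"z":0,"spin":0},{"fingers":-1,"x":0,"y":0,"z":0,"spin":0},{"fingers":-1,"x":0,"y":0,"z":0,"spin":0},{"fingers":-1,"x":0,"y":0,"z":0,"spin":0},{"fingers":-1,"x":0,"y":0,"z":0,"spin":0},{"fingers":-1,"x":0,"y":0,"z":0,"spin":0},{"fingers":-1,"x":0,"y":0,"z":0,"spin":0}]' 50
```

```text
time_s: 4.2
ee_pos: [0.4668, -0.1863, 0.0917]
eef_rot: [-1.571, -0.0, 1.204]
force: [0.1, 0.6, -0.2]
grip_width: 0.0198
time_s: 5.2
ee_pos: [0.4668, -0.1863, 0.0916]
eef_rot: [-1.571, 0.0, 1.204]
force: [-1.2, 1.4, 5.1]
grip_width: 0.0193
```

```bash
python3 -m handwheel '[{"fingers":-1,"x":0,"y":-0.01,"z":0,"spin":0},{"fingers":-1,"x":0,"y":-0.03,"z":0,"spin":0},{"fingers":-1,"x":0,"y":-0.05,"z":0,"spin":0},{"fingers":-1,"x":0,"y":-0.07,"z":0,"spin":0},{"fingers":-1,"x":0,"y":-0.09,"z":0,"spin":0},{"fingers":-1,"x":0,"y":-0.11,"z":0,"spin":0},{"fingers":-1,"x":0,"y":-0.13,"z":0,"spin":0},{"fingers":-1,"x":0,"y":-0.14,"z":0,"spin":0},{"fingers":-1,"x":0,"y":-0.14,"z":0,"spin":0},{"fingers":-1,"x":0,"y":-0.14,"z":0,"spin":0}]' 50
python3 -c "
from h import *
print(shift([.4668,-.1863,0],[.509,.247,0]))"
```

```text
time_s: 6.2
ee_pos: [0.4665, -0.1862, 0.2307]
eef_rot: [-1.57, -0.0, 1.204]
force: [0.7, 0.1, -2.1]
grip_width: 0.0191
[ 0.4196 -0.      0.116 ]
```

```bash
python3 -m handwheel '[{"fingers":-1,"x":0.01,"y":0,"z":0.003,"spin":0},{"fingers":-1,"x":0.03,"y":0,"z":0.008,"spin":0},{"fingers":-1,"x":0.055,"y":0,"z":0.015,"spin":0},{"fingers":-1,"x":0.08,"y":0,"z":0.022,"spin":0},{"fingers":-1,"x":0.105,"y":0,"z":0.029,"spin":0},{"fingers":-1,"x":0.13,"y":0,"z":0.036,"spin":0},{"fingers":-1,"x":0.155,"y":0,"z":0.043,"spin":0},{"fingers":-1,"x":0.18,"y":0,"z":0.05,"spin":0},{"fingers":-1,"x":0.205,"y":0,"z":0.057,"spin":0},{"fingers":-1,"x":0.23,"y":0,"z":0.064,"spin":0}]'
python3 -m handwheel '[{"fingers":-1,"x":0.025,"y":0,"z":0.007,"spin":0},{"fingers":-1,"x":0.05,"y":0,"z":0.014,"spin":0},{"fingers":-1,"x":0.075,"y":0,"z":0.021,"spin":0},{"fingers":-1,"x":0.1,"y":0,"z":0.028,"spin":0},{"fingers":-1,"x":0.125,"y":0,"z":0.035,"spin":0},{"fingers":-1,"x":0.15,"y":0,"z":0.041,"spin":0},{"fingers":-1,"x":0.175,"y":0,"z":0.048,"spin":0},{"fingers":-1,"x":0.19,"y":0,"z":0.052,"spin":0},{"fingers":-1,"x":0.19,"y":0,"z":0.052,"spin":0},{"fingers":-1,"x":0.19,"y":0.01,"z":0.052,"spin":0}]'
python3 - <<'E'
from h import *
from station import get_obs
o=get_obs();p=o['ee_pos']; print(p,o['force'])
tip=p-[0,0,.0776]; r=[]
for n in("side","top"):
    a,d=cams.camera(n); a=a[:,:,::-1].copy(); cv2.imwrite(f"pics/{n}1.png",a);u=proj(n,tip)[0]; print(n,"tip pred",u, "bore pred",proj(n,[.509,.247,.119]))
    x,y=u.astype(int); r.append(cv2.resize(a[y-40:y+40,x-40:x+40],(400,400),interpolation=2)); print(x-40,y-40)
cv2.imwrite("pics/b1.png",np.hstack(r))
E
```

```text
time_s: 7.2
ee_pos: [0.489, 0.053, 0.2307]
eef_rot: [-1.57, 0.0, 1.204]
force: [0.5, -0.3, -1.1]
grip_width: 0.0188
time_s: 8.2
ee_pos: [0.5092, 0.2472, 0.2217]
eef_rot: [-1.572, -0.001, 1.204]
force: [-0.5, -0.5, -1.3]
grip_width: 0.0196
[0.50924288 0.24724591 0.22174989] [-0.52220095 -0.54549902 -1.25603608]
side tip pred [216.82988737 117.06662199] bore pred [[217.17070286 127.05962796]]
176 77
top tip pred [132.83433163 217.59786796] bore pred [[136.14354018 218.64645385]]
92 177
```

View pics/b1.png

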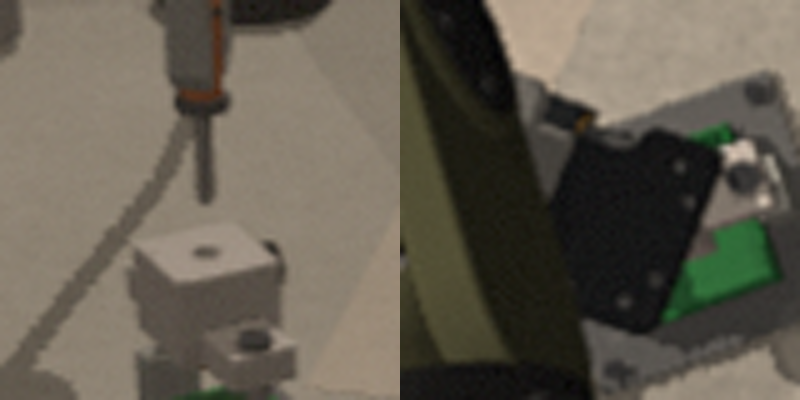

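Side view: tip at (217.2,117.2), predicted (216.8,117.1), bore at (217.4,127.4). They agree within half a pixel; the top view is blocked by the arm. Descending close for another look.

```bash
python3 -m handwheel '[{"fingers":-1,"x":0,"y":0.005,"z":0,"spin":0},{"fingers":-1,"x":0,"y":0.01,"z":0,"spin":0},{"fingers":-1,"x":0,"y":0.015,"z":0,"spin":0},{"fingers":-1,"x":0,"y":0.02,"z":0,"spin":0},{"fingers":-1,"x":0,"y":0.02,"z":0,"spin":0},{"fingers":-1,"x":0,"y":0.02,"z":0,"spin":0},{"fingers":-1,"x":0,"y":0.02,"z":0,"spin":0},{"fingers":-1,"x":0,"y":0.02,"z":0,"spin":0},{"fingers":-1,"x":0,"y":0.02,"z":0,"spin":0},{"fingers":-1,"x":0,"y":0.02,"z":0,"spin":0}]'
python3 - <<'E'
from h import *
from station import get_obs
o=get_obs();p=o['ee_pos']; print(p,o['force'])
tip=p-[0,0,.0776]
a=np.mean([cams.camera("side")[0][:,:,::-1].astype(float) for _ in range(3)],0).astype(np.uint8);print(proj("side",[tip]))
cv2.imwrite("pics/b2.png",cv2.resize(a[95:145,190:245],(660,600),interpolation=2))
E
```

```text
time_s: 9.3
ee_pos: [0.5091, 0.2474, 0.2015]
eef_rot: [-1.571, -0.0, 1.204]
force: [0.7, -0.7, -0.7]
grip_width: 0.0192
[0.50909424 0.24739626 0.20150908] [ 0.66994807 -0.69715533 -0.72602979]
[[217.10756243 125.06755674]]
```

View pics/b2.png

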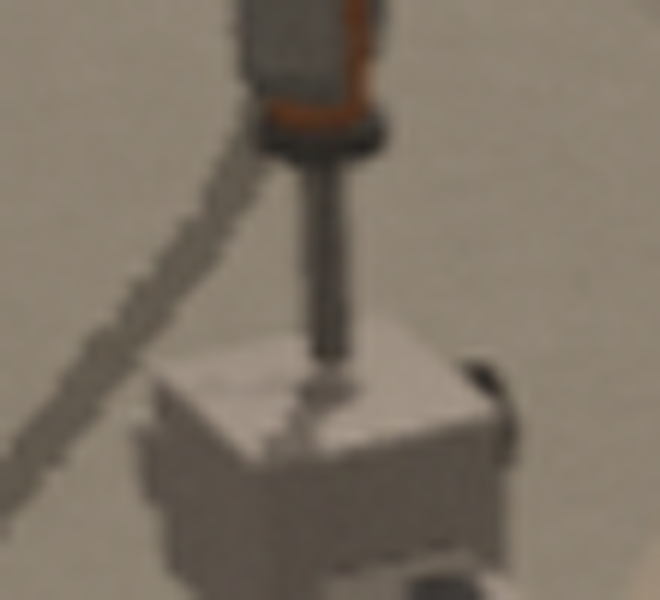

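Side view: tip at (329,357) in the crop, directly above the bore ellipse (328,388). Laterally centred, with perhaps 1 mm of y error, so I move -0.5 mm in y and enter slowly, watching force.

```bash
python3 -m handwheel '[{"fingers":-1,"x":-0.0005,"y":0.001,"z":0,"spin":0},{"fingers":-1,"x":-0.0005,"y":0.0015,"z":0,"spin":0},{"fingers":-1,"x":-0.0005,"y":0.002,"z":0,"spin":0},{"fingers":-1,"x":-0.0005,"y":0.0025,"z":0,"spin":0},{"fingers":-1,"x":-0.0005,"y":0.003,"z":0,"spin":0},{"fingers":-1,"x":-0.0005,"y":0.0035,"z":0,"spin":0},{"fingers":-1,"x":-0.0005,"y":0.004,"z":0,"spin":0},{"fingers":-1,"x":-0.0005,"y":0.0045,"z":0,"spin":0},{"fingers":-1,"x":-0.0005,"y":0.005,"z":0,"spin":0},{"fingers":-1,"x":-0.0005,"y":0.005,"z":0,"spin":0}]'
python3 -m handwheel '[{"fingers":-1,"x":0,"y":0.0003,"z":0,"spin":0},{"fingers":-1,"x":0,"y":0.0006,"z":0,"spin":0},{"fingers":-1,"x":0,"y":0.0009,"z":0,"spin":0},{"fingers":-1,"x":0,"y":0.0012,"z":0,"spin":0},{"fingers":-1,"x":0,"y":0.0015,"z":0,"spin":0},{"fingers":-1,"x":0,"y":0.0018,"z":0,"spin":0},{"fingers":-1,"x":0,"y":0.0021,"z":0,"spin":0},{"fingers":-1,"x":0,"y":0.0024,"z":0,"spin":0},{"fingers":-1,"x":0,"y":0.0027,"z":0,"spin":0},{"fingers":-1,"x":0,"y":0.003,"z":0,"spin":0}]'
```

```text
time_s: 10.45
ee_pos: [0.5089, 0.2469, 0.1964]
eef_rot: [-1.571, 0.0, 1.204]
force: [0.9, 1.5, -1.9]
grip_width: 0.0193
time_s: 11.45
ee_pos: [0.5089, 0.2469, 0.1934]
eef_rot: [-1.571, -0.0, 1.204]
force: [0.7, -0.2, -1.6]
grip_width: 0.0193
```

```bash
python3 -m handwheel '[{"fingers":-1,"x":0,"y":0.0005,"z":0,"spin":0},{"fingers":-1,"x":0,"y":0.001,"z":0,"spin":0},{"fingers":-1,"x":0,"y":0.0015,"z":0,"spin":0},{"fingers":-1,"x":0,"y":0.002,"z":0,"spin":0},{"fingers":-1,"x":0,"y":0.0025,"z":0,"spin":0},{"fingers":-1,"x":0,"y":0.003,"z":0,"spin":0},{"fingers":-1,"x":0,"y":0.0035,"z":0,"spin":0},{"fingers":-1,"x":0,"y":0.004,"z":0,"spin":0},{"fingers":-1,"x":0,"y":0.0045,"z":0,"spin":0},{"fingers":-1,"x":0,"y":0.005,"z":0,"spin":0}]'
python3 -m handwheel '[{"fingers":-1,"x":0,"y":0.001,"z":0,"spin":0},{"fingers":-1,"x":0,"y":0.002,"z":0,"spin":0},{"fingers":-1,"x":0,"y":0.003,"z":0,"spin":0},{"fingers":-1,"x":0,"y":0.004,"z":0,"spin":0},{"fingers":-1,"x":0,"y":0.005,"z":0,"spin":0},{"fingers":-1,"x":0,"y":0.006,"z":0,"spin":0},{"fingers":-1,"x":0,"y":0.007,"z":0,"spin":0},{"fingers":-1,"x":0,"y":0.008,"z":0,"spin":0},{"fingers":-1,"x":0,"y":0.009,"z":0,"spin":0},{"fingers":-1,"x":0,"y":0.01,"z":0,"spin":0}]'
```

```text
time_s: 12.45
ee_pos: [0.5089, 0.2469, 0.1884]
eef_rot: [-1.571, -0.0, 1.204]
force: [-0.6, 0.2, -0.8]
grip_width: 0.0192
time_s: 13.45
ee_pos: [0.5089, 0.2469, 0.1784]
eef_rot: [-1.571, 0.0, 1.204]
force: [-0.1, -0.1, -2.2]
grip_width: 0.0192
```

```bash
python3 -m handwheel '[{"fingers":-1,"x":0,"y":0.0007,"z":0,"spin":0},{"fingers":-1,"x":0,"y":0.0014,"z":0,"spin":0},{"fingers":-1,"x":0,"y":0.0021,"z":0,"spin":0},{"fingers":-1,"x":0,"y":0.0028,"z":0,"spin":0},{"fingers":-1,"x":0,"y":0.0035,"z":0,"spin":0},{"fingers":-1,"x":0,"y":0.0042,"z":0,"spin":0},{"fingers":-1,"x":0,"y":0.0049,"z":0,"spin":0},{"fingers":-1,"x":0,"y":0.0056,"z":0,"spin":0},{"fingers":-1,"x":0,"y":0.0063,"z":0,"spin":0},{"fingers":-1,"x":0,"y":0.007,"z":0,"spin":0}]'
python3 -m handwheel '[{"fingers":-1,"x":0,"y":0.0007,"z":0,"spin":0},{"fingers":-1,"x":0,"y":0.0014,"z":0,"spin":0},{"fingers":-1,"x":0,"y":0.0021,"z":0,"spin":0},{"fingers":-1,"x":0,"y":0.0028,"z":0,"spin":0},{"fingers":-1,"x":0,"y":0.0035,"z":0,"spin":0},{"fingers":-1,"x":0,"y":0.0042,"z":0,"spin":0},{"fingers":-1,"x":0,"y":0.0049,"z":0,"spin":0},{"fingers":-1,"x":0,"y":0.0056,"z":0,"spin":0},{"fingers":-1,"x":0,"y":0.0063,"z":0,"spin":0},{"fingers":-1,"x":0,"y":0.007,"z":0,"spin":0}]'
```

```text
time_s: 14.45
ee_pos: [0.5092, 0.2471, 0.1719]
eef_rot: [-1.572, -0.001, 1.204]
force: [0.2, -0.1, 5.9]
grip_width: 0.0192
time_s: 15.45
ee_pos: [0.5091, 0.247, 0.1647]
eef_rot: [-1.571, -0.0, 1.204]
force: [-0.1, 0.7, 3.9]
grip_width: 0.0191
```

```bash
python3 -m handwheel '[{"fingers":-1,"x":0,"y":0.0007,"z":0,"spin":0},{"fingers":-1,"x":0,"y":0.0014,"z":0,"spin":0},{"fingers":-1,"x":0,"y":0.0021,"z":0,"spin":0},{"fingers":-1,"x":0,"y":0.0028,"z":0,"spin":0},{"fingers":-1,"x":0,"y":0.0035,"z":0,"spin":0},{"fingers":-1,"x":0,"y":0.0042,"z":0,"spin":0},{"fingers":-1,"x":0,"y":0.0049,"z":0,"spin":0},{"fingers":-1,"x":0,"y":0.0056,"z":0,"spin":0},{"fingers":-1,"x":0,"y":0.0063,"z":0,"spin":0},{"fingers":-1,"x":0,"y":0.007,"z":0,"spin":0}]'
python3 -m handwheel '[{"fingers":-1,"x":0,"y":0.0004,"z":0,"spin":0},{"fingers":-1,"x":0,"y":0.0008,"z":0,"spin":0},{"fingers":-1,"x":0,"y":0.0012,"z":0,"spin":0},{"fingers":-1,"x":0,"y":0.0016,"z":0,"spin":0},{"fingers":-1,"x":0,"y":0.002,"z":0,"spin":0},{"fingers":-1,"x":0,"y":0.0024,"z":0,"spin":0},{"fingers":-1,"x":0,"y":0.0028,"z":0,"spin":0},{"fingers":-1,"x":0,"y":0.0032,"z":0,"spin":0},{"fingers":-1,"x":0,"y":0.0036,"z":0,"spin":0},{"fingers":-1,"x":0,"y":0.004,"z":0,"spin":0}]'
```

```text
time_s: 16.45
ee_pos: [0.5086, 0.2467, 0.1568]
eef_rot: [-1.57, 0.001, 1.204]
force: [0.7, -0.7, -1.6]
grip_width: 0.0191
time_s: 17.45
ee_pos: [0.5089, 0.2469, 0.1534]
eef_rot: [-1.571, 0.0, 1.204]
force: [-1.5, 0.5, -1.5]
grip_width: 0.0194
```

```bash
python3 -m handwheel '[{"fingers":-1,"x":0,"y":0.0001,"z":0,"spin":0},{"fingers":-1,"x":0,"y":0.0002,"z":0,"spin":0},{"fingers":-1,"x":0,"y":0.0003,"z":0,"spin":0},{"fingers":-1,"x":0,"y":0.0004,"z":0,"spin":0},{"fingers":-1,"x":0,"y":0.0005,"z":0,"spin":0},{"fingers":-1,"x":0,"y":0.0006,"z":0,"spin":0},{"fingers":-1,"x":0,"y":0.0007,"z":0,"spin":0},{"fingers":-1,"x":0,"y":0.0007,"z":0,"spin":0},{"fingers":-1,"x":0,"y":0.0007,"z":0,"spin":0},{"fingers":-1,"x":0,"y":0.0007,"z":0,"spin":0}]'
```

```text
time_s: 18.45
ee_pos: [0.5089, 0.2469, 0.1527]
eef_rot: [-1.571, 0.0, 1.204]
force: [-1.3, -0.3, -0.2]
grip_width: 0.0193
```

```bash
python3 -m handwheel '[{"fingers":-1,"x":0,"y":0.0001,"z":0,"spin":0},{"fingers":-1,"x":0,"y":0.0002,"z":0,"spin":0},{"fingers":-1,"x":0,"y":0.0003,"z":0,"spin":0},{"fingers":-1,"x":0,"y":0.0004,"z":0,"spin":0},{"fingers":-1,"x":0,"y":0.0005,"z":0,"spin":0},{"fingers":-1,"x":0,"y":0.0006,"z":0,"spin":0},{"fingers":-1,"x":0,"y":0.0007,"z":0,"spin":0},{"fingers":-1,"x":0,"y":0.0007,"z":0,"spin":0},{"fingers":-1,"x":0,"y":0.0007,"z":0,"spin":0},{"fingers":-1,"x":0,"y":0.0007,"z":0,"spin":0}]'
```

```text
time_s: 19.45
ee_pos: [0.5089, 0.2469, 0.1521]
eef_rot: [-1.571, 0.0, 1.204]
force: [-1.0, -0.4, -1.3]
grip_width: 0.0191
```

```bash
python3 -m handwheel '[{"fingers":-1,"x":0,"y":0.0001,"z":0,"spin":0},{"fingers":-1,"x":0,"y":0.0002,"z":0,"spin":0},{"fingers":-1,"x":0,"y":0.0003,"z":0,"spin":0},{"fingers":-1,"x":0,"y":0.0004,"z":0,"spin":0},{"fingers":-1,"x":0,"y":0.0005,"z":0,"spin":0},{"fingers":-1,"x":0,"y":0.0006,"z":0,"spin":0},{"fingers":-1,"x":0,"y":0.0007,"z":0,"spin":0},{"fingers":-1,"x":0,"y":0.0007,"z":0,"spin":0},{"fingers":-1,"x":0,"y":0.0007,"z":0,"spin":0},{"fingers":-1,"x":0,"y":0.0007,"z":0,"spin":0}]'
```

```text
time_s: 20.45
ee_pos: [0.5089, 0.2469, 0.1513]
eef_rot: [-1.571, 0.0, 1.204]
force: [-0.5, 0.0, -1.2]
grip_width: 0.0195
```

```bash
python3 -c "
from station import get_obs
o=get_obs();print(o['ee_pos'],o['force'])"
```

```text
[0.50890374 0.24689984 0.1513455 ] [-0.538593    0.03827529 -1.19220552]
```

```bash
python3 -m handwheel '[{"fingers":-1,"x":0,"y":0.0001,"z":0,"spin":0},{"fingers":-1,"x":0,"y":0.0002,"z":0,"spin":0},{"fingers":-1,"x":0,"y":0.0003,"z":0,"spin":0},{"fingers":-1,"x":0,"y":0.0004,"z":0,"spin":0},{"fingers":-1,"x":0,"y":0.0005,"z":0,"spin":0},{"fingers":-1,"x":0,"y":0.0006,"z":0,"spin":0},{"fingers":-1,"x":0,"y":0.0007,"z":0,"spin":0},{"fingers":-1,"x":0,"y":0.0007,"z":0,"spin":0},{"fingers":-1,"x":0,"y":0.0007,"z":0,"spin":0},{"fingers":-1,"x":0,"y":0.0007,"z":0,"spin":0}]'
```

```text
time_s: 21.45
ee_pos: [0.509, 0.2469, 0.1513]
eef_rot: [-1.571, -0.0, 1.204]
force: [-4.3, -1.8, 7.6]
grip_width: 0.0193
```

Collar contact found (7.6 N at about 0.6 mm command lag). Adding a little.

```bash
python3 -m handwheel '[{"fingers":-1,"x":0,"y":0.0001,"z":0,"spin":0},{"fingers":-1,"x":0,"y":0.0002,"z":0,"spin":0},{"fingers":-1,"x":0,"y":0.0003,"z":0,"spin":0},{"fingers":-1,"x":0,"y":0.0003,"z":0,"spin":0},{"fingers":-1,"x":0,"y":0.0003,"z":0,"spin":0},{"fingers":-1,"x":0,"y":0.0003,"z":0,"spin":0},{"fingers":-1,"x":0,"y":0.0003,"z":0,"spin":0},{"fingers":-1,"x":0,"y":0.0003,"z":0,"spin":0},{"fingers":-1,"x":0,"y":0.0003,"z":0,"spin":0},{"fingers":-1,"x":0,"y":0.0003,"z":0,"spin":0}]'
```

```text
time_s: 22.45
ee_pos: [0.509, 0.2469, 0.1513]
eef_rot: [-1.571, -0.0, 1.204]
force: [-6.3, -2.2, 11.1]
grip_width: 0.0193
```

```bash
python3 -m handwheel '[{"fingers":-1,"x":0,"y":0.0001,"z":0,"spin":0},{"fingers":-1,"x":0,"y":0.0002,"z":0,"spin":0},{"fingers":-1,"x":0,"y":0.0003,"z":0,"spin":0},{"fingers":-1,"x":0,"y":0.0003,"z":0,"spin":0},{"fingers":-1,"x":0,"y":0.0003,"z":0,"spin":0},{"fingers":-1,"x":0,"y":0.0003,"z":0,"spin":0},{"fingers":-1,"x":0,"y":0.0003,"z":0,"spin":0},{"fingers":-1,"x":0,"y":0.0003,"z":0,"spin":0},{"fingers":-1,"x":0,"y":0.0003,"z":0,"spin":0},{"fingers":-1,"x":0,"y":0.0003,"z":0,"spin":0}]'
```

```text
time_s: 23.45
ee_pos: [0.509, 0.2469, 0.1512]
eef_rot: [-1.571, -0.001, 1.204]
force: [-7.1, -2.9, 12.9]
grip_width: 0.0195
```

```bash
python3 -m handwheel '[{"fingers":-1,"x":0,"y":0,"z":0,"spin":0},{"fingers":-1,"x":0,"y":0,"z":0,"spin":0},{"fingers":-1,"x":0,"y":0,"z":0,"spin":0},{"fingers":-1,"x":0,"y":0,"z":0,"spin":0},{"fingers":-1,"x":0,"y":0,"z":0,"spin":0},{"fingers":-1,"x":0,"y":0,"z":0,"spin":0},{"fingers":-1,"x":0,"y":0,"z":0,"spin":0},{"fingers":-1,"x":0,"y":0,"z":0,"spin":0},{"fingers":-1,"x":0,"y":0,"z":0,"spin":0},{"fingers":-1,"x":0,"y":0,"z":0,"spin":0}]'
python3 - <<'E'
from h import *
a=np.mean([cams.camera("side")[0][:,:,::-1].astype(float) for _ in range(3)],0).astype(np.uint8)
cv2.imwrite("pics/s3.png",cv2.resize(a[105:190,180:265],(600,600),interpolation=2))
E
```

```text
time_s: 24.45
ee_pos: [0.509, 0.2469, 0.1512]
eef_rot: [-1.571, -0.001, 1.204]
force: [-7.3, -3.5, 13.5]
grip_width: 0.0192
```

View pics/s3.png

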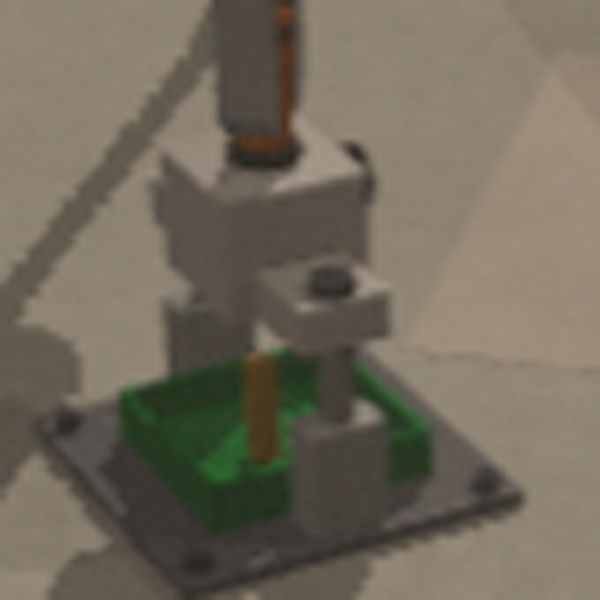

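The collar sits on the bracket at (262,150) in the crop, and the brass pin stands in the green tray at (262,410). I'll add a touch, hold one more second near 15 N, then withdraw.

```bash
python3 -m handwheel '[{"fingers":-1,"x":0,"y":0.0001,"z":0,"spin":0},{"fingers":-1,"x":0,"y":0.0001,"z":0,"spin":0},{"fingers":-1,"x":0,"y":0.0001,"z":0,"spin":0},{"fingers":-1,"x":0,"y":0.0001,"z":0,"spin":0},{"fingers":-1,"x":0,"y":0.0001,"z":0,"spin":0},{"fingers":-1,"x":0,"y":0.0001,"z":0,"spin":0},{"fingers":-1,"x":0,"y":0.0001,"z":0,"spin":0},{"fingers":-1,"x":0,"y":0.0001,"z":0,"spin":0},{"fingers":-1,"x":0,"y":0.0001,"z":0,"spin":0},{"fingers":-1,"x":0,"y":0.0001,"z":0,"spin":0}]'
python3 -m handwheel '[{"fingers":-1,"x":0,"y":-0.001,"z":0,"spin":0},{"fingers":-1,"x":0,"y":-0.003,"z":0,"spin":0},{"fingers":-1,"x":0,"y":-0.007,"z":0,"spin":0},{"fingers":-1,"x":0,"y":-0.013,"z":0,"spin":0},{"fingers":-1,"x":0,"y":-0.02,"z":0,"spin":0},{"fingers":-1,"x":0,"y":-0.028,"z":0,"spin":0},{"fingers":-1,"x":0,"y":-0.036,"z":0,"spin":0},{"fingers":-1,"x":0,"y":-0.044,"z":0,"spin":0},{"fingers":-1,"x":0,"y":-0.052,"z":0,"spin":0},{"fingers":-1,"x":0,"y":-0.06,"z":0,"spin":0}]'
```

```text
time_s: 25.6
ee_pos: [0.509, 0.2469, 0.1512]
eef_rot: [-1.572, -0.001, 1.204]
force: [-6.3, -4.1, 13.8]
grip_width: 0.0194
time_s: 26.6
ee_pos: [0.5089, 0.2469, 0.2107]
eef_rot: [-1.571, -0.0, 1.204]
force: [-0.1, 1.0, -1.5]
grip_width: 0.0195
```

```bash
python3 -m handwheel '[{"fingers":-1,"x":0,"y":-0.01,"z":0,"spin":0},{"fingers":-1,"x":-0.02,"y":-0.02,"z":-0.005,"spin":0},{"fingers":-1,"x":-0.045,"y":-0.02,"z":-0.012,"spin":0},{"fingers":-1,"x":-0.07,"y":-0.02,"z":-0.019,"spin":0},{"fingers":-1,"x":-0.095,"y":-0.02,"z":-0.026,"spin":0},{"fingers":-1,"x":-0.12,"y":-0.02,"z":-0.033,"spin":0},{"fingers":-1,"x":-0.145,"y":-0.02,"z":-0.04,"spin":0},{"fingers":-1,"x":-0.17,"y":-0.02,"z":-0.047,"spin":0},{"fingers":-1,"x":-0.195,"y":-0.02,"z":-0.054,"spin":0},{"fingers":-1,"x":-0.22,"y":-0.02,"z":-0.061,"spin":0}]'
python3 -m handwheel '[{"fingers":-1,"x":-0.025,"y":0,"z":-0.007,"spin":0},{"fingers":-1,"x":-0.05,"y":0,"z":-0.014,"spin":0},{"fingers":-1,"x":-0.075,"y":0,"z":-0.021,"spin":0},{"fingers":-1,"x":-0.1,"y":0,"z":-0.028,"spin":0},{"fingers":-1,"x":-0.125,"y":0,"z":-0.035,"spin":0},{"fingers":-1,"x":-0.15,"y":0,"z":-0.042,"spin":0},{"fingers":-1,"x":-0.175,"y":0,"z":-0.049,"spin":0},{"fingers":-1,"x":-0.1995,"y":0,"z":-0.055,"spin":0},{"fingers":-1,"x":-0.1995,"y":0,"z":-0.055,"spin":0},{"fingers":-1,"x":-0.1995,"y":0,"z":-0.055,"spin":0}]'
```

```text
time_s: 27.6
ee_pos: [0.4868, 0.0186, 0.2306]
eef_rot: [-1.571, -0.0, 1.204]
force: [-0.2, -0.3, -0.4]
grip_width: 0.0194
time_s: 28.6
ee_pos: [0.4667, -0.1864, 0.2302]
eef_rot: [-1.571, -0.0, 1.203]
force: [-0.8, -0.0, -1.2]
grip_width: 0.0195
```

```bash
python3 -m handwheel '[{"fingers":-1,"x":0,"y":0.01,"z":0,"spin":0},{"fingers":-1,"x":0,"y":0.02,"z":0,"spin":0},{"fingers":-1,"x":0,"y":0.03,"z":0,"spin":0},{"fingers":-1,"x":0,"y":0.04,"z":0,"spin":0},{"fingers":-1,"x":0,"y":0.05,"z":0,"spin":0},{"fingers":-1,"x":0,"y":0.06,"z":0,"spin":0},{"fingers":-1,"x":0,"y":0.07,"z":0,"spin":0},{"fingers":-1,"x":0,"y":0.08,"z":0,"spin":0},{"fingers":-1,"x":0,"y":0.086,"z":0,"spin":0},{"fingers":-1,"x":0,"y":0.086,"z":0,"spin":0}]'
python3 -m handwheel '[{"fingers":-1,"x":0,"y":0.002,"z":0,"spin":0},{"fingers":-1,"x":0,"y":0.004,"z":0,"spin":0},{"fingers":-1,"x":0,"y":0.005,"z":0,"spin":0},{"fingers":-1,"x":0,"y":0.006,"z":0,"spin":0},{"fingers":-1,"x":0,"y":0.007,"z":0,"spin":0},{"fingers":-1,"x":0,"y":0.0075,"z":0,"spin":0},{"fingers":-1,"x":0,"y":0.008,"z":0,"spin":0},{"fingers":-1,"x":0,"y":0.0085,"z":0,"spin":0},{"fingers":-1,"x":0,"y":0.009,"z":0,"spin":0},{"fingers":-1,"x":0,"y":0.0095,"z":0,"spin":0}]'
```

```text
time_s: 29.6
ee_pos: [0.4664, -0.1862, 0.1431]
eef_rot: [-1.569, -0.0, 1.204]
force: [0.6, -1.1, -1.3]
grip_width: 0.0198
time_s: 30.6
ee_pos: [0.4667, -0.1863, 0.1344]
eef_rot: [-1.571, -0.0, 1.204]
force: [-0.3, 0.4, -2.0]
grip_width: 0.0193
```

```bash
python3 -m handwheel '[{"fingers":-1,"x":0,"y":0.001,"z":0,"spin":0},{"fingers":-1,"x":0,"y":0.002,"z":0,"spin":0},{"fingers":-1,"x":0,"y":0.003,"z":0,"spin":0},{"fingers":-1,"x":0,"y":0.004,"z":0,"spin":0},{"fingers":-1,"x":0,"y":0.005,"z":0,"spin":0},{"fingers":-1,"x":0,"y":0.006,"z":0,"spin":0},{"fingers":-1,"x":0,"y":0.007,"z":0,"spin":0},{"fingers":-1,"x":0,"y":0.008,"z":0,"spin":0},{"fingers":-1,"x":0,"y":0.009,"z":0,"spin":0},{"fingers":-1,"x":0,"y":0.01,"z":0,"spin":0}]'
```

```text
time_s: 31.6
ee_pos: [0.4668, -0.1863, 0.1244]
eef_rot: [-1.571, 0.0, 1.204]
force: [-0.4, -0.3, -0.6]
grip_width: 0.0193
```

Inside the hole, no contact. On down to 1.4 mm above the seat, then gently.

```bash
python3 -m handwheel '[{"fingers":-1,"x":0,"y":0.004,"z":0,"spin":0},{"fingers":-1,"x":0,"y":0.008,"z":0,"spin":0},{"fingers":-1,"x":0,"y":0.012,"z":0,"spin":0},{"fingers":-1,"x":0,"y":0.016,"z":0,"spin":0},{"fingers":-1,"x":0,"y":0.02,"z":0,"spin":0},{"fingers":-1,"x":0,"y":0.024,"z":0,"spin":0},{"fingers":-1,"x":0,"y":0.027,"z":0,"spin":0},{"fingers":-1,"x":0,"y":0.029,"z":0,"spin":0},{"fingers":-1,"x":0,"y":0.031,"z":0,"spin":0},{"fingers":-1,"x":0,"y":0.0314,"z":0,"spin":0}]'
python3 -m handwheel '[{"fingers":-1,"x":0,"y":0.0002,"z":0,"spin":0},{"fingers":-1,"x":0,"y":0.0004,"z":0,"spin":0},{"fingers":-1,"x":0,"y":0.0006,"z":0,"spin":0},{"fingers":-1,"x":0,"y":0.0008,"z":0,"spin":0},{"fingers":-1,"x":0,"y":0.001,"z":0,"spin":0},{"fingers":-1,"x":0,"y":0.0012,"z":0,"spin":0},{"fingers":-1,"x":0,"y":0.0014,"z":0,"spin":0},{"fingers":-1,"x":0,"y":0.0015,"z":0,"spin":0},{"fingers":-1,"x":0,"y":0.0015,"z":0,"spin":0},{"fingers":-1,"x":0,"y":0.0015,"z":0,"spin":0}]'
```

```text
time_s: 32.6
ee_pos: [0.4667, -0.1863, 0.0929]
eef_rot: [-1.571, -0.0, 1.204]
force: [-0.3, 0.9, -2.5]
grip_width: 0.0193
time_s: 33.6
ee_pos: [0.4668, -0.1863, 0.0917]
eef_rot: [-1.571, 0.0, 1.204]
force: [-1.3, 0.1, 1.9]
grip_width: 0.0194
```

```bash
python3 -m handwheel '[{"fingers":-0.5,"x":0,"y":0,"z":0,"spin":0},{"fingers":-0.4,"x":0,"y":0,"z":0,"spin":0},{"fingers":-0.3,"x":0,"y":0,"z":0,"spin":0},{"fingers":-0.2,"x":0,"y":0,"z":0,"spin":0},{"fingers":-0.1,"x":0,"y":0,"z":0,"spin":0},{"fingers":0,"x":0,"y":0,"z":0,"spin":0},{"fingers":0.1,"x":0,"y":0,"z":0,"spin":0},{"fingers":0.2,"x":0,"y":0,"z":0,"spin":0},{"fingers":0.2,"x":0,"y":0,"z":0,"spin":0},{"fingers":0.2,"x":0,"y":0,"z":0,"spin":0}]' 5
python3 -m handwheel '[{"fingers":0.2,"x":0,"y":-0.01,"z":0,"spin":0},{"fingers":0.2,"x":0,"y":-0.025,"z":0,"spin":0},{"fingers":0.2,"x":0,"y":-0.045,"z":0,"spin":0},{"fingers":0.2,"x":0,"y":-0.065,"z":0,"spin":0},{"fingers":0.2,"x":0,"y":-0.085,"z":0,"spin":0},{"fingers":0.2,"x":0,"y":-0.105,"z":0,"spin":0},{"fingers":0.2,"x":0,"y":-0.125,"z":0,"spin":0},{"fingers":0.2,"x":0,"y":-0.14,"z":0,"spin":0},{"fingers":0.2,"x":0,"y":-0.14,"z":0,"spin":0},{"fingers":0.2,"x":0,"y":-0.14,"z":0,"spin":0}]'
python3 - <<'E'
from h import *
from station import get_obs
print(get_obs()['force'])
a,d=cams.camera("side"); a=a[:,:,::-1]
w=world("side",d); hsv=cv2.cvtColor(a.copy(),cv2.COLOR_BGR2HSV)
o=(cv2.inRange(hsv,(3,150,60),(16,255,255))>0)&(np.hypot(w[...,0]-.467,w[...,1]+.187)<.03); q=w[o]; print(o.sum(),np.percentile(q[:,2],[2,98]),np.median(q[q[:,2]>.107],0))
cv2.imwrite("pics/f.png",np.hstack([cv2.resize(a[230:330,180:280],(400,400),interpolation=2),cv2.resize(a[115:195,180:260],(400,400),interpolation=2)]))
E
```

```text
time_s: 34.6
ee_pos: [0.4668, -0.1863, 0.0916]
eef_rot: [-1.571, 0.0, 1.204]
force: [0.5, -0.5, 0.4]
grip_width: 0.0564
time_s: 35.6
ee_pos: [0.4666, -0.1862, 0.2315]
eef_rot: [-1.571, 0.0, 1.204]
force: [-0.3, -0.2, -0.0]
grip_width: 0.0565
[-0.26779986 -0.19102014 -0.04545488]
296 [0.06976194 0.11381102] [ 0.4659988  -0.19058195  0.11223424]
```

View pics/f.png

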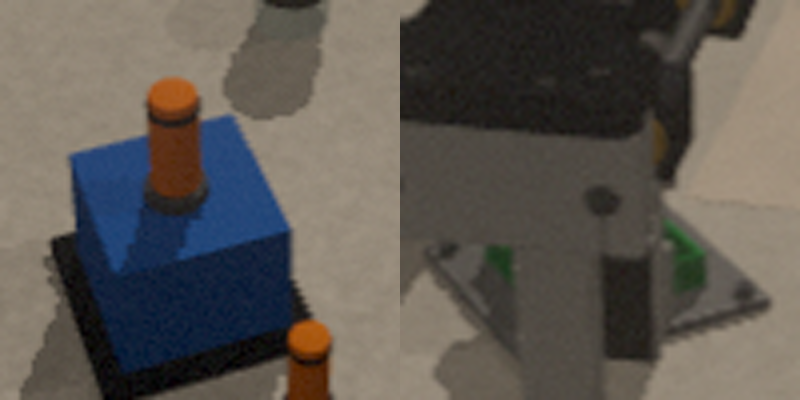

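The drift stands upright with its collar on the block at (176,195) in the crop; handle top at z = 0.112, the same as at the start. The gripper is clear of everything; it blocks this view of the tray, where the pin was seen earlier.

```bash
python3 -c "
from station import workorder
print(workorder.hand_in())"
```

```text
the job is handed in; nothing more can be done
None
```

The job is done and handed in at about 35.7 s of the 72 s allowed. I took the middle-sized drift from its blue stand, drove the pin out, held the collar home, and put the drift back.

- **Pressing home:** the collar seated with the bracket top at about 119.6 mm, which agrees with the camera estimate of 119–120 mm. I held it there for over 2 s with 12.9–13.8 N measured, about 14–15 N at the collar once the drift's weight is added back. Sideways force was up to about 8 N. No reading passed 14 N downward, but force is only reported at the end of each one-second call, so brief peaks in between were not seen.
- **Pin:** while the collar was seated, the side camera showed it standing in the green tray. I did not see it again afterwards because the gripper blocked the last view of the fixture.
- **Drift:** it is upright in the stand with its collar on the block. The handle top is at z = 0.112 m, the same as before I picked it up.
- **Robot:** it ended open, about 0.1 m clear above the drift, reading almost zero force.
- **Bystanders:** the arm was never brought near the loupe, dish or jar; I did not take a separate final picture of all three.
- **Disagreement between checks:** the two cameras differed by up to about 6 mm in y on the drift handle (about 3 mm on the stand). The side view placed the handle about 2–3 mm from the robot's own reading, which was within the play of the hole and bore.

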